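# Fasten the draw latch of the carrying case

## Robot

A 6-joint arm with a two-finger parallel gripper is mounted at the origin on a cart in front of the work surface, level with it; the furniture and walls round the work are solid. World frame = base frame: x ahead of the robot, y to its left, z up, the work surface at z = 0. Lengths are in m, angles in rad, forces in N, time in s.
With the tool pointing down it reaches from about 0.275 to 0.975 m from the base axis. Payload 8.4 kg.
Tool frame: the origin (TCP) lies between the finger pads; the fingertips stand 14 mm ahead of it and the grasp point (between the pads) lies 5 mm behind it; z points along the fingers, y is the line along which they close (so a half turn about z gives the same grasp; the last joint's range is limited). The gripper opens to 92 mm and grips with 3 to 60 N. Pads are 20 mm wide; open, the fingers measure 128 mm over their backs; the gripper's body (75 mm by 189 mm) begins 69 mm behind the grasp point.
Start: joints at [-1.347, 0.353, 1.633, -0, 1.155, -0.002], TCP at [0.14, -0.609, 0.229] pointing down, gripper open.
Joint ranges: [-2.63, 2.63], [-0.92, 2.1], [0.06, 2.66], [-1.3, 4.44], [0, 2.69], [-3.02, 3.02]. Speed limits (rad/s): [2.22, 2.22, 2.79, 3.14, 3.14, 3.14].

## Interface

Orientations are given as a rotation vector (axis times angle).
In Python, from workcell import r gives the robot as it stands.
- The arm moves only by the tool play_rows, never from a script. Its argument "targets" is a list of rows, each a list of 7 numbers: the closure, from 0 (fully open) to 1 (shut), then the shift along the tool's x, y, z in mm, then the turn, a rotation vector about the tool's x, y, z in rad. A call has 1 to 20 rows; each row shifts and turns the commanded pose from where the row before left it, along the tool's axes as they then stand; what a row does not reach is not made up. A row lasts 1/8 s, in which the tool goes at most 62.5 mm and 10.7 degrees, less where a joint would pass 70% of its speed; a pose out of reach is approached as far as the arm can. A call with a gripper value outside its range is refused whole. The fingers move at their own pace and stop on an object; "newtons" is the grip in N (left out, the last holds). Time passes only in rows, so rows that do not move let the fingers close. It gives the time, the measured TCP pose, the force, the opening and the grip force at its end, in the units of the state.
- r.read_state(): the state, without advancing time (a new reading comes with each control period).
- r.capture(name): name is "scene" or "top" or "wrist"; returns the picture (480x640x3 uint8, blue, green, red); there is no depth.
- r.camera_info(name): a dict with "K" (3x3 intrinsics, pixels), "R" (3x3) and "t" (3): a world point X has camera coordinates R X + t. Camera axes: x right, y down, z forward; pixel columns grow to the right and rows downward; lengths in m; the calibration is good to about 2 mm. A picture is of the moment at which its call begins: read the wrist's pose just before it. camera_info takes no time and is no camera call; for the wrist camera it gives the pose at the moment of the call.
- r.close_job(): hands the job in; it is judged then, once.
The state is a dict: "time": time; "qpos": joint angles; "dq": joint speeds; "tau": joint torques, N m; "tcp_pos": TCP position; "tool_rot": TCP orientation; "contact_force": force on the tool from outside, world axes, zero at the start; "torque": the same for the moment, N m; "width": finger opening in m; "finger_force": force on a finger pad.
Only numpy, scipy, OpenCV 4.12 (cv2) and the standard library are available. Lean on these libraries where they do the work, as an engineer would, in place of code of your own. Each camera call takes 0.05 s, during which the arm holds its last target. There are 200 camera calls.

## Task

The carrying case in its dock is still unlatched. Lift the wire loop of the draw latch over the hooked keeper on the front shell so that it catches, then press the latch lever over and all the way down flat, pushing it home on its stop with a firm 15 N or so for a moment, so that the case is drawn shut and stays fastened when you let go. Never push on the lever or the front shell with more than 30 N, and do not knock over or shift the small bottle and the carton in front of the case.

Things in the scene. Friction and masses are not known exactly. Their poses are not given: they have to be found in the camera images.
- case: grey hard case, 154 deep x 200 wide x 120 mm high, upright in a black docking plate fixed to the worktop. Origin: centre of the underside, on the worktop; z up, x across the seam from front to rear shell, y along the seam. Top level, 120 mm up. The rear shell (x -20 to 72 mm) is fixed and bears the lever of a draw latch, which moves in the plane y = 0.
- front_shell: front half of the case (x -82 to -22 mm of the case), hinged at its foot; origin on that hinge line, 22 mm before the case's origin and 18 mm up. Its gasket springs it open: with the latch loose its top leans about 8 mm to -x; pulling it shut takes about 9 N per mm at the top. The steel keeper stands in the middle of its top.
- keeper_seat (a point): where the centre of the loop's end bar sits when caught: 18.5 mm above the shell top, against the -x face of the keeper, just under its lip (axes as the shell's: x to the lever, z up). Keeper: post 6 mm thick (x), 18 wide (y), 25 high, with a 4 mm thick lip at the top overhanging 5.5 mm to -x, its underside 21 mm above the shell top.
- latch_pivot (a point): hinge line of the latch lever, on the rear shell, 5 mm behind the case's origin and 22 mm above the case top (142 mm above the worktop); its axes are the case's.
- latch_lever (a joint): lever angle: 0 = flat on its stop, pointing to +x of the case; 1.57 = upright; up to 2.35 = leaning over the keeper. Hinge friction (0.05 N m) holds it where it is left. With the loop hooked, the force near the tip rises to about 6 N at 0.6 rad and fades below 0.3; the lever goes past dead centre shortly before the stop, which is hard.
- lever: the steel lever: a plate 24 mm wide, 4 mm thick, from 10 to 52 mm out from its hinge line. Origin on the hinge line, x along the lever to its tip, y across; z is the normal of the face to press (up when flat).
- lever_tip (a point): middle of the free end of the lever, 52 mm from its hinge line.
- latch_loop (a joint): angle of the wire loop against the lever: the loop points to -x of the case and rises above the horizontal by (latch_loop - latch_lever) rad. It swings freely and drops by its weight; at first its end bar rests on top of the keeper. Its pins sit on the lever 20 mm from the lever's hinge line, 0.02 rad below (on the closing side of) the lever's centre line.
- loop: the loop: a U of 5 mm steel wire, 37 mm wide outside (y), its two side wires 32 mm apart centre to centre, 70.5 mm long from its pins (origin, midway between them) to the centre of the end bar; x points from the end bar to the pins. It can be gripped across its two side wires.
- loop_bar (a point): centre of the loop's end bar, the bar that hooks behind the keeper.
- gel_pot: small round bottle, 43 mm wide, 60 mm high, loose, in front of the case; origin at the centre of its foot. Not to be disturbed.
- lancet_box: small carton, 31 x 47 x 72 mm, loose, standing in front of the case; origin at the centre of its foot. Not to be disturbed.

How it is judged:
On the way, in this order (a step that is already met when the one before it is completed fails the run):
1. the loop's end bar is behind the keeper and below its lip while the lever is still raised (x of loop_bar in the frame of keeper_seat below 0.003 m and z of loop_bar in the frame of keeper_seat below 0.003 m and distance between loop_bar and keeper_seat below 0.018 m and value of joint latch_lever above 0.4 rad), for 0.2 s.
2. the lever is flat with the loop under tension, and the fingers press it firmly onto its stop (more than 6 N) (value of joint latch_lever below 0.045 rad and contact force between loop and front_shell above 20 N and contact force between the fingers and lever above 6 N), for 0.1 s.
At the end, for the whole second after the job is handed in: the lever lies flat on its stop (within 0.045 rad, about 2.3 mm at the tip) and at rest, the loop's end bar sits behind the keeper and under its lip (within 14 mm of its seat, no more than 3 mm above it) and pulls on it with more than 20 N (value of joint latch_lever below 0.045 rad and contact force between loop and front_shell above 20 N and x of loop_bar in the frame of keeper_seat below 0.003 m and z of loop_bar in the frame of keeper_seat below 0.003 m and distance between loop_bar and keeper_seat below 0.014 m and velocity of joint latch_lever below 0.05 rad/s); the robot touches nothing.
It fails at once if the fingers press on the lever with more than 32 N while it goes down (below 0.5 rad) (contact force between the fingers and lever above 32 N and value of joint latch_lever below 0.5 rad).
It fails at once if the fingers press on the front shell with more than 32 N (contact force between the fingers and front_shell above 32 N).
It fails at once if the small bottle is shifted by more than 20 mm or tipped (distance of gel_pot from where it was at the start of the episode above 0.02 m or angle between gel_pot's own z axis and vertical above 0.3 rad).
It fails at once if the carton is shifted by more than 20 mm or tipped (distance of lancet_box from where it was at the start of the episode above 0.02 m or angle between lancet_box's own z axis and vertical above 0.3 rad).
It also fails if it takes over 48 s, if anything falls off the work surface, if the arm or the gripper's body presses on something with over 40 N, if the wrist force passes 120 N, or if a joint passes its speed limit or range.

## Working session

There is one attempt and no reset: what is moved stays moved. The work goes in short steps, Python scripts to look and compute and a tool call to move; the robot and the scene stay as the last step left them, time stands still between calls to the robot, and variables do not carry over. Pictures are saved under pics/ and viewed, at most 11 in all, crops included, and the job is handed in when it is done.

Besides the shell and the picture viewer there is one more tool, called after "Call:" as name([rows], argument=value, ...), one row to a line, values as JSON. play_rows: Moves the arm, as the interface text tells. Its arguments: {"type":"object","properties":{"targets":{"type":"array"},"newtons":{"type":"number"}},"required":["targets"]}

```bash
ls; mkdir -p pics
python3 - <<'E'
from workcell import r
import cv2
s=r.read_state();print({k:s[k] for k in('time','tcp_pos','tool_rot','contact_force','width')})
for n in('scene','top'):
    cv2.imwrite(f'pics/{n}0.png',r.capture(n)); i=r.camera_info(n);print(n,i)
E
```

```text
pics
{'time': 0.0, 'tcp_pos': array([ 0.13980366, -0.60868359,  0.22786261]), 'tool_rot': array([-3.12022975e+00, -3.53766762e-01,  2.90108978e-04]), 'contact_force': array([-0.06411156,  0.77308404,  0.04856737]), 'width': 0.09211231306743381}
scene {'K': array([[522.9835982 ,   0.        , 319.26598199],
       [  0.        , 522.9835982 , 245.42100564],
       [  0.        ,   0.        ,   1.        ]]), 'R': array([[ 0.81211608, -0.58347121,  0.00536881],
       [-0.30328413, -0.4299569 , -0.85038568],
       [ 0.49848392,  0.6889836 , -0.52613247]]), 't': array([-0.40517698,  0.23035546,  0.66814868])}
top {'K': array([[524.05391939,   0.        , 318.15835284],
       [  0.        , 524.05391939, 237.28969498],
       [  0.        ,   0.        ,   1.        ]]), 'R': array([[ 0.02229246, -0.99934068,  0.02865744],
       [-0.98175543, -0.02729645, -0.18817857],
       [ 0.18883675, -0.02393963, -0.98171665]]), 't': array([-0.02926268,  0.50312014,  0.85019012])}
```

View pics/scene0.png

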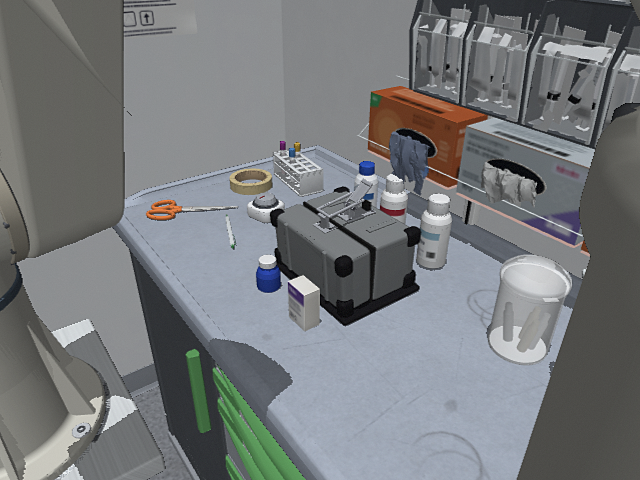

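View pics/top0.png

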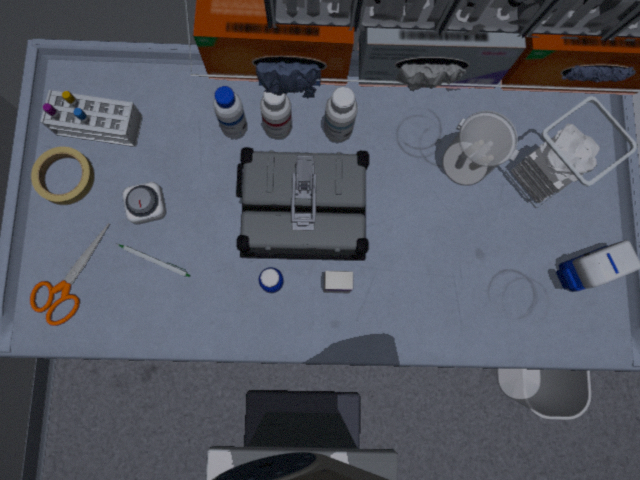

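The scene view shows the case near (345,255), with its latch at about (345,200). In the top view the case spans (240..368, 150..258). The loop runs along column 304 from row 225 up to the lever at about row 160. The bottle is at (271,278) and the carton at (338,281). I'll zoom in on both views.

Run:
```python
import cv2,numpy as np
a=cv2.imread('pics/top0.png')[140:300,225:385]; b=cv2.imread('pics/scene0.png')[165:265,265:425]
a=cv2.resize(a,(560,560),interpolation=cv2.INTER_CUBIC); cv2.imwrite('pics/t1.png',a)
cv2.imwrite('pics/s1.png',cv2.resize(b,(800,500),interpolation=cv2.INTER_CUBIC))
```

```text
(no output)
```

View pics/t1.png

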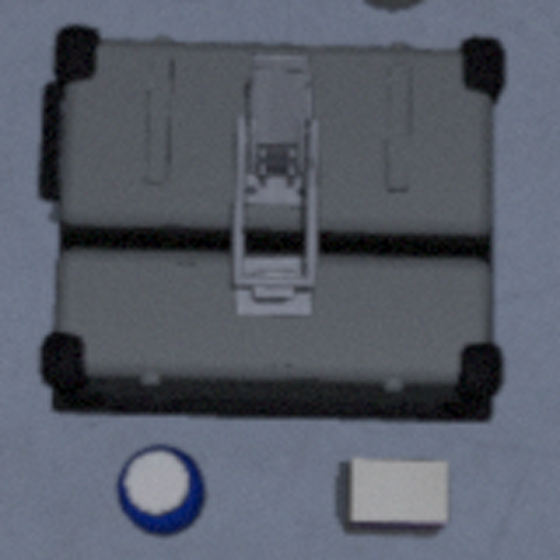

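View pics/s1.png

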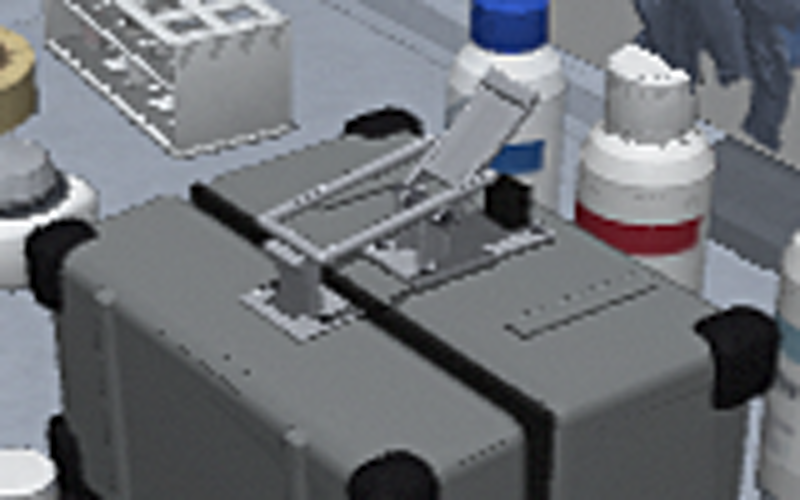

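The top crop shows the latch running along column ~277, with the end bar at (275,283), the lever tip at (280,57) and the rear seam edge from (62,228) to (490,237). In the scene crop the bar is at about (294,241), resting on the keeper. The tip is at about (512,85), so the lever is raised roughly 1 rad. Next I'll triangulate these.

```bash
cat > h.py <<'E'
import numpy as np,cv2
from workcell import r
def ray(n,p,c=None):
    c=c or r.camera_info(n);R,t=c['R'],c['t']
    d=R.T@np.linalg.inv(c['K'])@np.array([p[0],p[1],1.]);return -R.T@t,d/np.linalg.norm(d)
def plane(n,p,z,c=None):
    o,d=ray(n,p,c);return o+d*(z-o[2])/d[2]
def tri(rays):
    A=0;b=0
    for o,d in rays:
        P=np.eye(3)-np.outer(d,d);A=A+P;b=b+P@o
    x=np.linalg.solve(A,b);return x,[np.linalg.norm((np.eye(3)-np.outer(d,d))@(x-o)) for o,d in rays]
E
python3 - <<'E'
from h import *
T=lambda u,v:(u/3.5+225,v/3.5+140);S=lambda u,v:(u/5+265,v/5+165)
np.set_printoptions(precision=4,suppress=True)
a,b=plane('top',T(62,228),.12),plane('top',T(490,237),.12);print('seam',a,b,(a+b)/2,np.arctan2(-(b-a)[0]*-1,-(b-a)[1]))
for n,t,s in[('tip',(280,57),(512,85)),('bar',(275,283),(294,241))]:
    print(n,tri([ray('top',T(*t)),ray('scene',S(*s))]))
for z,p in[(.06,(158,480)),(.072,(400,490)),(.12,(275,300))]: print(plane('top',T(*p),z))
E
```

```text
seam [0.5385 0.106  0.12  ] [ 0.54   -0.0886  0.12  ] [0.5392 0.0087 0.12  ] 0.007905760117520496
tip (array([0.6033, 0.0088, 0.1769]), [np.float64(0.0006032578409444508), np.float64(0.0006032578409443508)])
bar (array([0.5111, 0.008 , 0.1459]), [np.float64(0.0013659243217644043), np.float64(0.0013659243217644904)])
[0.4318 0.062  0.06  ]
[ 0.4286 -0.0524  0.072 ]
[0.5079 0.0086 0.12  ]
```

The lever is at about 0.73 rad with its pivot near (0.564, 0.009, 0.142), and the bar sits on the keeper at (0.511, 0.008, 0.146). I'll move above the loop first.

Call:
play_rows([
  [0.3,0,0,0,0,0,0.109],
  [0.3,0,0,0,0,0,0.109],
  [0.3,30.3,-47.5,-2,0,0,0],
  [0.3,30.3,-47.5,-2,0,0,0],
  [0.3,30.3,-47.5,-2,0,0,0],
  [0.3,30.3,-47.5,-2,0,0,0],
  [0.3,30.3,-47.5,-2,0,0,0],
  [0.3,30.3,-47.5,-2,0,0,0],
  [0.3,30.3,-47.5,-2,0,0,0],
  [0.3,30.3,-47.5,-2,0,0,0],
  [0.3,30.3,-47.5,-2,0,0,0],
  [0.3,30.3,-47.5,-2,0,0,0],
  [0.3,30.3,-47.5,-2,0,0,0],
  [0.3,30.3,-47.5,-2,0,0,0],
  [0.3,30.3,-47.5,-2,0,0,0],
  [0.3,0,0,0,0,0,0],
  [0.3,0,0,0,0,0,0],
], newtons=10)

```text
time: 2.22
tcp_pos: [0.5284, 0.0114, 0.2541]
tool_rot: [3.141, 0.014, -0.002]
contact_force: [-0.2, -0.1, -0.5]
width: 0.0642
finger_force: 0.0
```

Run:
```python
from h import *
import json
s=r.read_state();c=r.camera_info('wrist');cv2.imwrite('pics/w1.png',r.capture('wrist'))
json.dump({k:np.array(v).tolist() for k,v in c.items()},open('w1.json','w'))
from scipy.spatial.transform import Rotation as Q
print(s['time'],s['tcp_pos'],Q.from_rotvec(s['tool_rot']).as_matrix().round(4),s['width'],s['contact_force'])
```

```text
2.225 [0.52839002 0.01137125 0.25406848] [[ 1.0e+00  8.8e-03 -1.4e-03]
 [ 8.8e-03 -1.0e+00 -4.0e-04]
 [-1.4e-03  4.0e-04 -1.0e+00]] 0.06418669537985866 [-0.18380591 -0.06787831 -0.45836353]
```

View pics/w1.png

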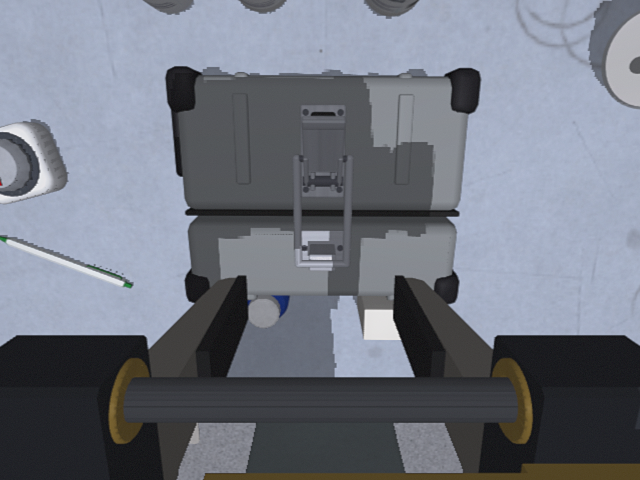

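The wrist view shows the loop from its pins at about (297..349, 158) to the end bar at (323,264). The keeper is inside the loop at about (321,248). I'll triangulate from the three views.

Run:
```python
from h import *
import json
np.set_printoptions(precision=4,suppress=True)
c={k:np.array(v) for k,v in json.load(open('w1.json')).items()}
T=lambda u,v:(u/3.5+225,v/3.5+140);S=lambda u,v:(u/5+265,v/5+165)
print('cam',-c['R'].T@c['t'])
print('bar',tri([ray('top',T(275,283)),ray('scene',S(294,241)),ray('',(323,264),c)]))
print('bar tw',tri([ray('top',T(275,283)),ray('',(323,264),c)]))
print('pins',plane('',(297,160),.155,c),plane('',(349,160),.155,c),'keeper',plane('',(321,244),.143,c),plane('',(321,254),.143,c))
print('seam rear edge',plane('',(190,210),.12,c),plane('',(458,210),.12,c),'front edge',plane('',(190,217),.118,c))
w=cv2.imread('pics/w1.png')[90:280,270:375];w=cv2.resize(w,None,fx=3.1,fy=3.1,interpolation=cv2.INTER_CUBIC);cv2.imwrite('pics/w1c.png',w)
```

```text
cam [0.6019 0.011  0.4097]
bar (array([0.5116, 0.0083, 0.1453]), [np.float64(0.0015707843102416269), np.float64(0.001277053812637214), np.float64(0.00047786777186396357)])
bar tw (array([0.5109, 0.0086, 0.1417]), [np.float64(9.07849175118778e-05), np.float64(9.078491751187463e-05)])
pins [0.5815 0.025  0.155 ] [ 0.5818 -0.0064  0.155 ] keeper [0.5254 0.01   0.143 ] [0.5184 0.0099 0.143 ]
seam rear edge [0.5431 0.1032 0.12  ] [ 0.5447 -0.0871  0.12  ] front edge [0.5375 0.1042 0.118 ]
```

View pics/w1c.png

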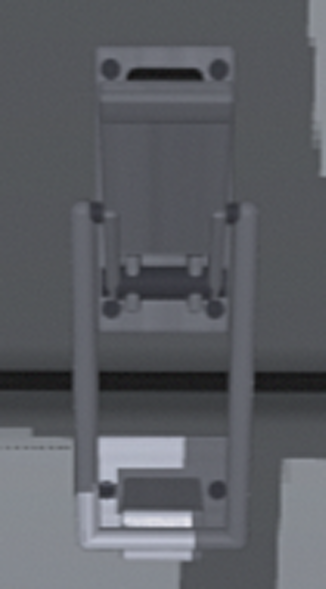

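The bar rests on the keeper's top, with the lip edge at about x = 0.507. I'll grasp the loop across its side wires.

Call:
play_rows([
  [0.3,8,2.4,0,0,0,0],
  [0.3,0,0,50,0,0,0],
  [0.3,0,0,42,0,0,0],
  [0.3,0,0,10,0,0,0],
  [0.3,0,0,0,0,0,0],
  [1,0,0,0,0,0,0],
  [1,0,0,0,0,0,0],
  [1,0,0,0,0,0,0],
  [1,0,0,0,0,0,0],
], newtons=10)

```text
time: 3.4
tcp_pos: [0.5375, 0.0099, 0.1534]
tool_rot: [-3.14, -0.012, -0.002]
contact_force: [-0.3, 5.6, 4.0]
width: 0.036
finger_force: 10.0
```

```bash
cat > plan.py <<'E'
import numpy as np
PX,PZ=.566,.142
def pin(th): return np.array([PX+.02*np.cos(th-.02),PZ+.02*np.sin(th-.02)])
def grip(th,ph,off=.003,s=.045):   # TCP x,z and tilt a (about world +y), wires off ahead of TCP
    a=ph+.13; G=pin(th)+s*np.array([-np.cos(ph),np.sin(ph)])
    return np.r_[G+off*np.array([np.sin(a),np.cos(a)]),a]
def rows(ps):
    for p,q in zip(ps,ps[1:]):
        d=q[:2]-p[:2];a=p[2];x=np.array([np.cos(a),-np.sin(a)]);z=np.array([-np.sin(a),-np.cos(a)])
        print(np.round([d@x*1e3,d@z*1e3],1),'turn',round(-(q[2]-p[2]),3),'tcp',q.round(4))
E
python3 - <<'E'
from plan import *
def bar(t,f):return pin(t)+.0705*np.array([-np.cos(f),np.sin(f)])
wp=[(.73,-.13),(.73,-.04),(.73,.04),(.95,.04),(1.2,.0),(1.45,-.02),(1.7,-.03),(1.9,-.05),(2.05,-.08),(2.05,-.2),(2.05,-.3),(2.05,-.38)]
rows([grip(*w) for w in wp]);print([bar(*w).round(4).tolist() for w in wp])
E
```

```text
[-0.1 -4. ] turn -0.09 tcp [0.5365 0.1562 0.09  ]
[-0.1 -3.6] turn -0.08 tcp [0.5367 0.1598 0.17  ]
[-3.7 -2.4] turn -0.0 tcp [0.5335 0.1628 0.17  ]
[-4.5  0.1] turn 0.04 tcp [0.529  0.1635 0.13  ]
[-4.9  0.2] turn 0.02 tcp [0.5241 0.1639 0.11  ]
[-4.9  0.9] turn 0.01 tcp [0.5191 0.1635 0.1   ]
[-3.7  2.1] turn 0.02 tcp [0.5152 0.1618 0.08  ]
[-2.6  2.7] turn 0.03 tcp [0.5124 0.1593 0.05  ]
[0.7 5.3] turn 0.12 tcp [ 0.5128  0.154  -0.07  ]
[0.5 4.4] turn 0.1 tcp [ 0.5136  0.1496 -0.17  ]
[0.4 3.6] turn 0.08 tcp [ 0.5146  0.1461 -0.25  ]
[[0.5113, 0.1459], [0.5107, 0.1522], [0.5107, 0.1579], [0.5075, 0.1609], [0.5031, 0.1605], [0.4983, 0.1604], [0.4934, 0.1598], [0.4895, 0.1575], [0.4869, 0.1543], [0.488, 0.1459], [0.4898, 0.1391], [0.4917, 0.1338]]
```

Call:
play_rows([
  [1,0,-0.5,-4,0,-0.09,0],
  [1,0,0,-3.6,0,-0.08,0],
  [1,-3.7,0,-2.4,0,0,0],
  [1,-4.5,0,0,0,0.04,0],
  [1,-4.9,0,0.2,0,0.02,0],
  [1,-4.9,0,0.9,0,0.01,0],
  [1,-3.7,0,2.1,0,0.02,0],
  [1,-2.6,0,2.7,0,0.03,0],
  [1,0,0,0,0,0,0],
], newtons=12)

```text
time: 4.53
tcp_pos: [0.5127, 0.0098, 0.1601]
tool_rot: [-3.14, -0.012, 0.075]
contact_force: [0.5, 4.8, -0.9]
width: 0.0365
finger_force: 12.0
```

Run:
```python
from h import *
a=r.capture('scene')[165:265,265:425];b=r.capture('top')[150:260,265:345]
a=cv2.resize(a,(512,320),interpolation=cv2.INTER_CUBIC);b=cv2.resize(b,(233,320),interpolation=cv2.INTER_CUBIC)
cv2.imwrite('pics/c2.png',np.hstack([a,b]));s=r.read_state();print(s['tcp_pos'],s['contact_force'])
```

```text
[0.51273294 0.00970434 0.16003485] [0.34805975 5.53359033 0.51872608]
```

View pics/c2.png

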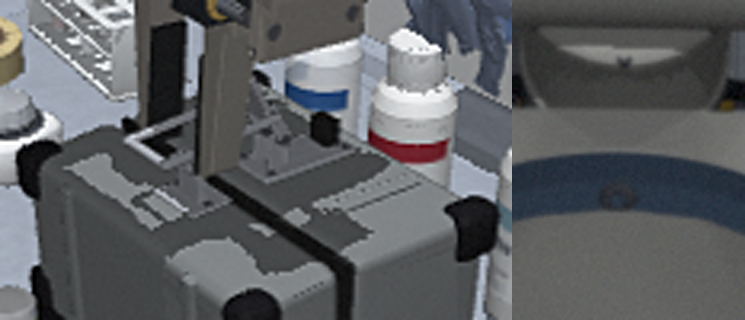

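The loop is clear of the keeper, with its bar at crop (155,150) and the keeper plate at (170,200). I'll check the bar's position by ray and plan the lowering.

Run:
```python
from h import *
from plan import *
c=r.camera_info('scene')
for X in([.4869,.009,.1543],[.511,.0085,.146]):
    p=c['K']@(c['R']@np.array(X)+c['t']);p=p[:2]/p[2];print((p-[265,165])*3.2)
def bar(t,f):return pin(t)+.0705*np.array([-np.cos(f),np.sin(f)])
wp=[(2.05,-.38),(1.9,-.38),(1.75,-.375),(1.6,-.37),(1.5,-.37),(1.4,-.36)]
rows([grip(*w) for w in wp]);print([bar(*w).round(4).tolist() for w in wp])
```

```text
[145.25980148 152.43964211]
[184.72806597 154.34369392]
[ 3.  -0.4] turn -0.0 tcp [ 0.5174  0.1473 -0.25  ]
[ 3.  -0.2] turn -0.005 tcp [ 0.5202  0.1482 -0.245 ]
[2.9 0.3] turn -0.005 tcp [ 0.5231  0.1486 -0.24  ]
[1.9 0.6] turn -0.0 tcp [ 0.5251  0.1486 -0.24  ]
[1.8 0.3] turn -0.01 tcp [ 0.527   0.1487 -0.23  ]
[[0.4917, 0.1338], [0.4944, 0.1349], [0.4972, 0.1359], [0.5001, 0.1365], [0.5021, 0.1364], [0.5038, 0.1368]]
```

Call:
play_rows([
  [1,0.7,0,5.3,0,0.12,0],
  [1,0.5,0,4.4,0,0.1,0],
  [1,0.4,0,3.6,0,0.08,0],
  [1,0,0,0,0,0,0],
])

```text
time: 5.12
tcp_pos: [0.5139, 0.0097, 0.1462]
tool_rot: [-3.116, -0.013, -0.391]
contact_force: [-2.2, 6.4, -0.4]
width: 0.0362
finger_force: 12.0
```

Call:
play_rows([
  [1,0,0,2,0,0.04,0],
  [1,3,0,-0.2,0,0,0],
  [1,3,0,0,0,0,0],
  [1,3,0,0,0,0,0],
  [1,2,0,0.5,0,0,0],
  [1,0,0,0,0,0,0],
])

```text
time: 5.88
tcp_pos: [0.5253, 0.0097, 0.1469]
tool_rot: [-3.108, -0.013, -0.449]
contact_force: [-1.7, 6.0, -1.2]
width: 0.0362
finger_force: 12.0
```

Run:
```python
from h import *
a=r.capture('scene')[165:265,265:425]
cv2.imwrite('pics/c3.png',cv2.resize(a,(800,500),interpolation=cv2.INTER_CUBIC));s=r.read_state();print(s['tcp_pos'],s['contact_force'])
```

```text
[0.52531785 0.00975006 0.14685476] [-1.91200093  6.82838007 -0.56685242]
```

View pics/c3.png

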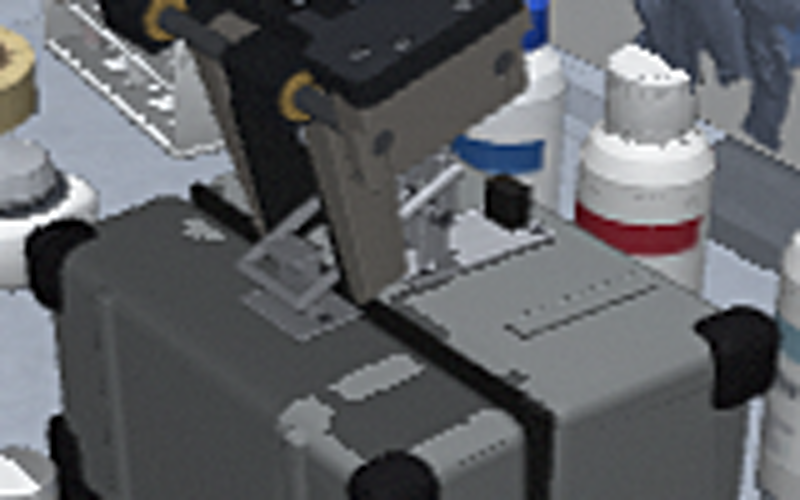

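The bar, at about (275,288), is now in front of the keeper and below its top. I'll pull on toward the post.

Call:
play_rows([
  [1,2.5,0,0.6,0,0,0],
  [1,2.5,0,0.6,0,0,0],
  [1,2,0,0.5,0,0,0],
  [1,0,0,0,0,0,0],
])

```text
time: 6.42
tcp_pos: [0.5317, 0.0098, 0.1467]
tool_rot: [-3.108, -0.013, -0.447]
contact_force: [-2.3, 6.4, -2.6]
width: 0.0366
finger_force: 12.0
```

Call:
play_rows([
  [1,1.5,0,0.5,0,0,0],
  [1,1.5,0,0.5,0,0,0],
  [1,0,0,0,0,0,0],
  [1,0,0,0,0,0,0],
])

```text
time: 6.92
tcp_pos: [0.533, 0.0098, 0.1458]
tool_rot: [-3.109, -0.013, -0.441]
contact_force: [-10.0, 5.6, 0.7]
width: 0.036
finger_force: 12.0
```

Run:
```python
from h import *
a=r.capture('scene')[165:265,265:425]
cv2.imwrite('pics/c4.png',cv2.resize(a,(800,500),interpolation=cv2.INTER_CUBIC));s=r.read_state();print(s['tcp_pos'],s['contact_force'])
```

```text
[0.5329973  0.00982774 0.14578672] [-9.45905272  6.86147589  0.80052909]
```

View pics/c4.png

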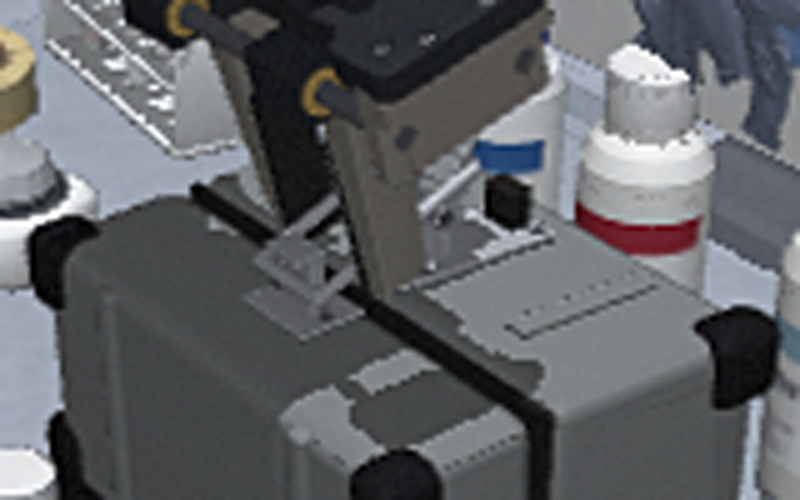

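The 10 N pull shows the bar is caught on the post under the lip. I'll release, retreat, close the fingers and plan the lever press.

Call:
play_rows([
  [0.35,0,0,0,0,0,0],
  [0.35,0,0,0,0,0,0],
  [0.35,0,0,0,0,0,0],
  [0.35,0,0,-30,0,0,0],
  [0.35,0,0,-40,0,0,0],
  [1,0,0,0,0,0.16,0],
  [1,0,0,0,0,0.16,0],
  [1,0,0,0,0,0.15,0],
  [1,0,0,0,0,0,0],
], newtons=30)

```text
time: 8.1
tcp_pos: [0.5129, 0.0077, 0.2121]
tool_rot: [-2.917, -0.013, -1.152]
contact_force: [1.2, -0.7, 0.4]
width: 0.0215
finger_force: 0.0
```

```bash
cat >> plan.py <<'E'
def press(th,amax=.75,cs=.048):
    a=-min(th,amax); c=np.array([PX,PZ])+cs*np.array([np.cos(th),np.sin(th)])+.002*np.array([-np.sin(th),np.cos(th)])
    return np.r_[c-.010*np.array([np.cos(a),-np.sin(a)])+.014*np.array([np.sin(a),np.cos(a)]),a]
E
python3 - <<'E'
from h import *
from plan import *
from scipy.spatial.transform import Rotation as Q
a=r.capture('scene')[165:265,265:425]
cv2.imwrite('pics/c5.png',cv2.resize(a,(800,500),interpolation=cv2.INTER_CUBIC))
s=r.read_state();z=Q.from_rotvec(s['tool_rot']).as_matrix()[:,2];p=s['tcp_pos'];print(p,z,s['contact_force'],s['width'])
a0=np.arctan2(-z[0],-z[2]);start=np.array([p[0],p[2],a0])
pre=press(1.5)
rows([start,pre]+[press(t) for t in(1.3,1.15,1.0,.9,.8,.7,.6,.5,.4,.3,.2,.1,0)])
E
```

```text
[0.51662545 0.0079458  0.21504641] [ 0.6882065   0.00795626 -0.72547123] [1.38164357 0.29893044 0.83828291] 0.017677276124407715
[ 9.7 39. ] turn -0.009 tcp [ 0.5505  0.1934 -0.75  ]
[6.1 7.4] turn -0.0 tcp [ 0.5601  0.1922 -0.75  ]
[3.6 6.3] turn -0.0 tcp [ 0.5669  0.1901 -0.75  ]
[2.6 6.7] turn -0.0 tcp [ 0.5734  0.1869 -0.75  ]
[1.1 4.7] turn -0.0 tcp [ 0.5774  0.1843 -0.75  ]
[0.7 4.8] turn -0.0 tcp [ 0.5811  0.1813 -0.75  ]
[0.9 4.3] turn -0.05 tcp [ 0.5848  0.1787 -0.7   ]
[1.4 3.9] turn -0.1 tcp [ 0.5883  0.1767 -0.6   ]
[1.4 3.9] turn -0.1 tcp [ 0.5917  0.1743 -0.5   ]
[1.4 3.9] turn -0.1 tcp [ 0.5948  0.1715 -0.4   ]
[1.4 3.9] turn -0.1 tcp [ 0.5976  0.1685 -0.3   ]
[1.4 3.9] turn -0.1 tcp [ 0.6001  0.1652 -0.2   ]
[1.4 3.9] turn -0.1 tcp [ 0.6022  0.1617 -0.1   ]
[1.4 3.9] turn -0.1 tcp [0.604 0.158 0.   ]
```

View pics/c5.png

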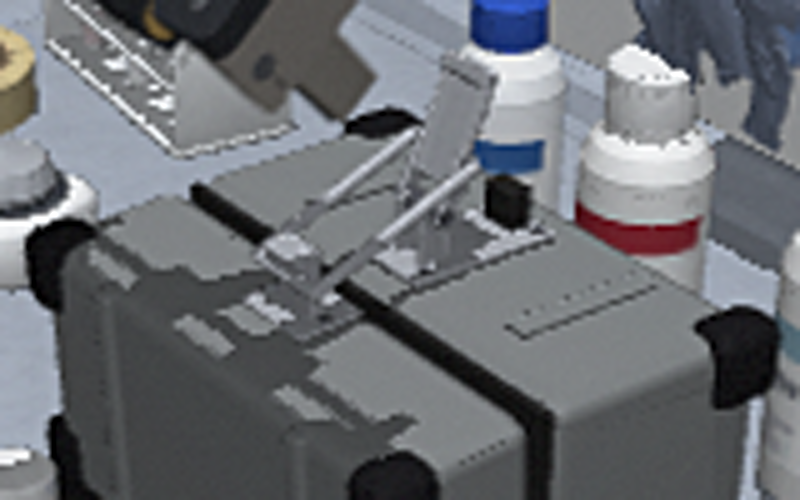

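The loop is hooked: its bar at (285,285) is below the keeper's lit top at (290,245). The lever stands at about 1.15 rad. I'll press it over.

Call:
play_rows([
  [1,9.7,-1,20,0,0,0],
  [1,0,0,19,0,-0.01,0],
  [1,6.1,0,7.4,0,0,0],
  [1,3.6,0,6.3,0,0,0],
  [1,2.6,0,6.7,0,0,0],
  [1,1.1,0,4.7,0,0,0],
  [1,0.7,0,4.8,0,0,0],
  [1,0.9,0,4.3,0,-0.05,0],
  [1,1.4,0,3.9,0,-0.1,0],
  [1,0,0,0,0,0,0],
])

```text
time: 9.4
tcp_pos: [0.5909, 0.0095, 0.1904]
tool_rot: [-3.004, -0.014, -0.901]
contact_force: [0.3, 0.3, 7.4]
width: 0.0003
finger_force: 3.0
```

Run:
```python
from h import *
from plan import *
from scipy.spatial.transform import Rotation as Q
s=r.read_state();z=Q.from_rotvec(s['tool_rot']).as_matrix()[:,2];p=s['tcp_pos'];print(p,s['contact_force'])
st=np.array([p[0],p[2],np.arctan2(-z[0],-z[2])])
m=press(.65);mid=st+(m-st)*.33;mid2=st+(m-st)*.67
rows([st,mid,mid2]+[press(t) for t in(.65,.5,.4,.3,.2,.1,0)])
```

```text
[0.59089505 0.00952356 0.1904445 ] [0.2667915  0.25654265 7.42381309]
[-3.5  2.7] turn 0.022 tcp [ 0.5895  0.1863 -0.6051]
[-3.7  2.7] turn 0.023 tcp [ 0.588   0.1819 -0.6279]
[-3.6  2.6] turn 0.022 tcp [ 0.5866  0.1777 -0.65  ]
[2.  5.9] turn -0.15 tcp [ 0.5917  0.1743 -0.5   ]
[1.4 3.9] turn -0.1 tcp [ 0.5948  0.1715 -0.4   ]
[1.4 3.9] turn -0.1 tcp [ 0.5976  0.1685 -0.3   ]
[1.4 3.9] turn -0.1 tcp [ 0.6001  0.1652 -0.2   ]
[1.4 3.9] turn -0.1 tcp [ 0.6022  0.1617 -0.1   ]
[1.4 3.9] turn -0.1 tcp [0.604 0.158 0.   ]
```

Call:
play_rows([
  [1,-3.5,0,2.7,0,0.02,0],
  [1,-3.7,0,2.7,0,0.02,0],
  [1,-3.6,0,2.6,0,0.02,0],
  [1,2,0,5.9,0,-0.15,0],
  [1,1.4,0,3.9,0,-0.1,0],
  [1,0,0,0,0,0,0],
])

```text
time: 10.15
tcp_pos: [0.5941, 0.0095, 0.1704]
tool_rot: [-3.077, -0.015, -0.612]
contact_force: [-1.0, 0.2, 8.8]
width: 0.0007
finger_force: 4.1
```

Run:
```python
from h import *
from plan import *
from scipy.spatial.transform import Rotation as Q
s=r.read_state();z=Q.from_rotvec(s['tool_rot']).as_matrix()[:,2];p=s['tcp_pos'];print(p,s['contact_force'])
st=np.array([p[0],p[2],np.arctan2(-z[0],-z[2])]);print(st)
rows([st]+[press(t) for t in(.4,.3,.2,.1,0)])
```

```text
[0.59413925 0.0095066  0.17040715] [-0.9686373   0.18424581  8.82220143]
[ 0.59413925  0.17040715 -0.3929457 ]
[ 1.  -0.8] turn 0.007 tcp [ 0.5948  0.1715 -0.4   ]
[1.4 3.9] turn -0.1 tcp [ 0.5976  0.1685 -0.3   ]
[1.4 3.9] turn -0.1 tcp [ 0.6001  0.1652 -0.2   ]
[1.4 3.9] turn -0.1 tcp [ 0.6022  0.1617 -0.1   ]
[1.4 3.9] turn -0.1 tcp [0.604 0.158 0.   ]
```

On plan at θ ≈ 0.4 with 9 N. I'll go on to about 0.1 and then approach the stop carefully.

Call:
play_rows([
  [1,1.4,0,3.2,0,-0.1,0],
  [1,1.4,0,3.9,0,-0.1,0],
  [1,1.4,0,3.5,0,-0.1,0],
  [1,0,0,0,0,0,0],
])

```text
time: 10.65
tcp_pos: [0.6005, 0.0096, 0.1597]
tool_rot: [-3.135, -0.016, -0.144]
contact_force: [0.6, -0.2, 0.3]
width: 0.0005
finger_force: 0.0
```

Call:
play_rows([
  [1,0.5,0,0.7,0,-0.09,0],
  [1,0,0,0.7,0,0,0],
  [1,0,0,0,0,0,0],
])

```text
time: 11.02
tcp_pos: [0.5993, 0.0096, 0.1588]
tool_rot: [-3.139, -0.016, -0.002]
contact_force: [1.0, 0.1, 0.0]
width: 0.0008
finger_force: 0.0
```

Call:
play_rows([
  [1,0,0,0.7,0,0,0],
  [1,0,0,0.6,0,0,0],
  [1,0,0,0,0,0,0],
])

```text
time: 11.4
tcp_pos: [0.6002, 0.0097, 0.1584]
tool_rot: [-3.139, -0.016, -0.0]
contact_force: [-0.3, -0.5, 0.4]
width: 0.0004
finger_force: 0.2
```

Call:
play_rows([
  [1,0,0,0.8,0,0,0],
  [1,0,0,0.7,0,0,0],
  [1,0,0,0,0,0,0],
])

```text
time: 11.78
tcp_pos: [0.6003, 0.0096, 0.1581]
tool_rot: [-3.139, -0.016, 0.0]
contact_force: [-5.8, -0.5, 13.7]
width: 0.0007
finger_force: 6.6
```

Call:
play_rows([
  [1,0,0,0.2,0,0,0],
  [1,0,0,0,0,0,0],
  [1,0,0,0,0,0,0],
  [1,0,0,0,0,0,0],
])

```text
time: 12.28
tcp_pos: [0.6003, 0.0097, 0.1581]
tool_rot: [-3.139, -0.016, -0.0]
contact_force: [-5.1, 0.2, 15.0]
width: 0.0006
finger_force: 7.4
```

Call:
play_rows([
  [1,0,0,-3,0,0,0],
  [1,0,0,-30,0,0,0],
  [1,0,0,-50,0,0,0],
  [1,-60,0,-20,0,0,0],
  [1,-60,0,0,0,0,0],
  [1,-60,0,0,0,0,0],
  [1,0,0,0,0,0,0],
])

```text
time: 13.15
tcp_pos: [0.4173, 0.0075, 0.2592]
tool_rot: [-3.139, -0.016, 0.002]
contact_force: [0.6, 0.4, -0.1]
width: 0.0005
finger_force: 0.0
```

Run:
```python
from h import *
a=r.capture('scene')[165:265,265:425]
cv2.imwrite('pics/c6.png',cv2.resize(a,(800,500),interpolation=cv2.INTER_CUBIC));s=r.read_state();print(s['tcp_pos'],s['contact_force'])
```

```text
[0.42010027 0.00751659 0.25978724] [ 1.60475164 -0.09835401 -0.16943113]
```

View pics/c6.png

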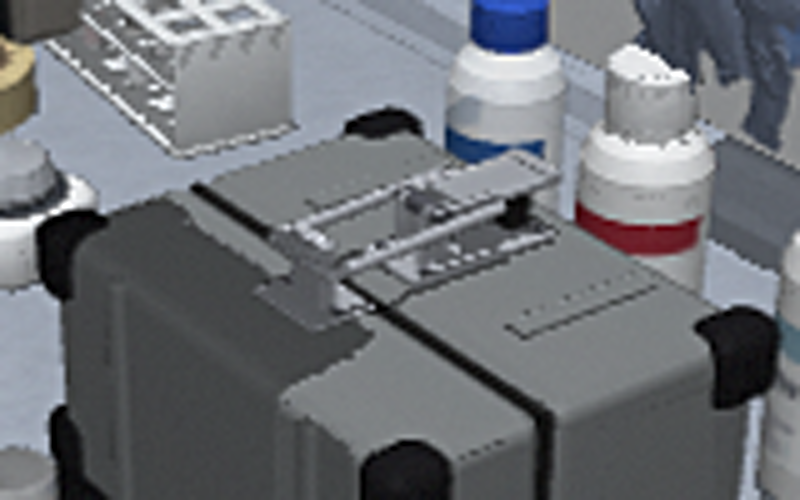

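The lever lies flat (tip at about (540,170)). The loop is taut under the keeper lip at about (310,265), and the seam gap has closed. I'm handing the job in.

```bash
python3 -c "
from workcell import r
print(r.close_job())"
```

```text
the job is handed in; nothing more can be done
None
```

The loop is caught under the keeper's lip, the lever was pressed onto its stop at about 15 N and stayed flat after release, and the job is handed in at about 13 s; no verdict was returned, and I did not measure the loop tension or re-check the bottle and carton.

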